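# Slide the work carrier home and latch it

## Task

With closed fingertips, push the plywood work carrier along its rails until you feel it drop into the locating notches and sit flat there. Then push the steel latch bar round with a fingertip, all the way across over the board, so the carrier cannot lift out. Only push: do not lift the carrier, do not force it past the notches, leave the cup, screwdriver, bottle and bin where they are, and back away clear of everything.

Things in the scene. Friction and masses are not known exactly. Their poses are not given: they have to be found in the camera images.
- slideway: Fixed slideway on the bench: grey base (x -160..160, y -80..115, 15 mm thick) with two aluminium rails along x, x -150..150, centre lines y = -58 and 58 mm, 20 mm wide, tops 60 mm above the bench; 5 mm side guides, inner faces y = -72 and 72, rise to 74 mm. Origin on the bench under the middle; x = direction to push the carrier, y = left of that, z up. No end stop.
- seat (a point): Fixed point of the slideway (x 50, y 0, z 50 mm in its frame, same axes): where the carrier's origin lies once it has dropped into the notches. Each rail has two notches, 22 mm long in x and 10 mm deep, at 60 mm before and 60 mm after this point.
- carrier: Loose plywood board 160 (x) x 140 (y) x 12 mm on the rails, 0.5 to 1 kg, 2 mm side play. x = push direction. Origin centred, level with the feet of its two cross bars (x = -60 and 60, 14 mm long in x, 12 mm tall); the board is 12..24 mm above it, a bolted bracket (x -45..5) reaches 54 mm. Starts 40 to 85 mm short of the seat, origin 60 mm above the bench; sliding takes about 2 to 10 N.
- push_face (a point): Middle of the carrier's flat rear face (80 mm behind its origin), the face to push: board edge plus a wooden upright 12 mm thick and 100 mm wide, 12..54 mm above the carrier's origin; this point is 30 mm above it. Carrier's axes. At the notches the carrier drops 10 mm, then has 4 mm play each way along x and the notch walls stop it.
- latch (a joint): Latch angle, rad. Steel bar 70 mm long from its vertical pivot, 8 mm thick, on edge from 77 to 107 mm above the bench. 0 = points along the slideway's x, beside the rails; grows as it swings towards -y over the board; 1.57 (stop) = straight across. Starts -0.5 to 0.1. Stiff (1 to 2 N near its end), stays where left, passes 3 mm above a seated board; an unseated one blocks it.
- latch_pivot (a point): Fixed axis of the latch, on the post at x 80, y 92 mm of the slideway, 92 mm above the bench. The pivot cap is 18 mm in diameter and reaches 109 mm above the bench.
- latch_end (a point): Free end of the latch bar, on its centre line, 70 mm from the pivot, 92 mm above the bench; x points from the pivot outwards along the bar.
- bit_cup: Open steel cup, 56 mm across, 85 mm tall, standing on the bench beside the slideway's post side; origin under its centre. Leave alone.
- screwdriver: Screwdriver with black handle lying on the bench at the robot's right, nearer the base, about 200 mm long; origin under its middle. Leave alone.
- bottle: White plastic bottle, 64 mm across, 170 mm tall, on the bench at the robot's right; origin under its centre. Leave alone.
- parts_bin: Red open parts bin, 160 x 110 x 60 mm, on the bench at the robot's left; origin under its centre. Leave alone.
Mind the look-alikes: they are no part of the job. What is shaped like the carrier but orange or turquoise is not meant.

How it is judged:
By the outcome, as a careful person would: the job done as asked, in the order asked, and still so for the second after the job is handed in, with the robot touching nothing.
It also fails if it takes over 50 s, if anything falls off the work surface, if the arm or the gripper's body presses on something with over 40 N, if the wrist force passes 120 N, or if a joint passes its speed limit or range.

## Robot

A 6-joint arm with a two-finger parallel gripper is mounted at the origin on the work surface. World frame = base frame: x ahead of the robot, y to its left, z up, the work surface at z = 0. Lengths are in m, angles in rad, forces in N, time in s.
With the tool pointing down it reaches from about 0.275 to 0.825 m from the base axis. Payload 4.9 kg.
Tool frame: the origin (TCP) lies at the very end of the fingers, on their centre line; the grasp point (between the pads) lies 19 mm behind it; z points along the fingers, y is the line along which they close (so a half turn about z gives the same grasp; the last joint's range is limited). The gripper opens to 85 mm and grips with 20 to 120 N. Pads are 22 mm wide; open, the fingers measure 114 mm over their backs; the gripper's body (76 mm by 85 mm) begins 54 mm behind the grasp point. The pads swing forward as they close: fully open they stand 13 mm farther back than shut.
Start: joints at [-1.474, 0.326, -0.193, 1.052, 0, 1.437], TCP at [0.126, -0.535, 0.197] pointing down, gripper open.
Joint ranges: [-2.65, 2.65], [-0.97, 1.79], [-1.3, 1.35], [-1.93, 2.1], [-1.47, 1.37], [-3.14, 3.14]. Speed limits (rad/s): [2.57, 2.57, 3.14, 3.14, 3.14, 3.14].

## Interface

Orientations are given as a rotation vector (axis times angle).
In Python, from station import get_state, viewer, workorder gives the robot as it stands.
- The arm moves only by the tool carry_out, never from a script. Its argument "steps" is a list of rows, each a list of 2 entries, a list of its own where there are three numbers: the shift along the world's x, y, z each as a share of 0.1 m, from -1 to 1, then the turn, a rotation vector about the world's x, y, z each as a share of pi/2 rad, from -1 to 1. In form: [[[tx, ty, tz], [ax, ay, az]], ...]. A call has 1 to 12 rows; each row is the pose to reach, as a shift and turn from the pose commanded when the call began; what a row does not reach only later rows make up. A row lasts 1/10 s, in which the tool goes at most 50 mm and 8.59 degrees, less where a joint would pass 70% of its speed; a pose out of reach is approached as far as the arm can. A call with a number of a shift or a turn outside -1 to 1 is refused whole. A call with a gripper value outside its range is refused whole. "fingers" is the opening, from 0 (shut) to 1 (fully open), set as the call begins (left out, the last holds). The fingers move at their own pace and stop on an object; "squeeze" is the grip in N (left out, the last holds). Time passes only in rows, so rows that repeat a pose let the fingers close. It gives the time, the measured TCP pose, the force, the opening and the grip force at its end, in the units of the state.
- get_state(): the state, without advancing time (a new reading comes with each control period).
- viewer.camera(name): name is "scene" or "top"; returns a dict with "image" (480x640x3 uint8, red, green, blue), "K" (3x3 intrinsics, pixels), "rvec" (rotation vector, rad) and "tvec" (3), from world to camera coordinates, as OpenCV has them. Camera axes: x right, y down, z forward; pixel columns grow to the right and rows downward; lengths in m; the calibration is good to about 2 mm. A picture is of the moment at which its call begins. There is no depth.
- workorder.finish_job(): hands the job in; it is judged then, once.
The state is a dict: "clock": time; "joint_positions": joint angles; "dq": joint speeds; "tau": joint torques, N m; "tool_pos": TCP position; "ee_rot": TCP orientation; "contact_force": force on the tool from outside, world axes, zero at the start; "ft_torque": the same for the moment, N m; "grip_width": finger opening in m; "grasp_force": force on a finger pad.
Only numpy, scipy, OpenCV 4.12 (cv2) and the standard library are available. Lean on these libraries where they do the work, as an engineer would, in place of code of your own. Each camera call takes 0.05 s, during which the arm holds its last target. There are 200 camera calls.

## Working session

There is one attempt and no reset: what is moved stays moved. The work goes in short steps, Python scripts to look and compute and a tool call to move; the robot and the scene stay as the last step left them, time stands still between calls to the robot, and variables do not carry over. Pictures are saved under pics/ and viewed, at most 10 in all, crops included, and the job is handed in when it is done.

Besides the shell and the picture viewer there is one more tool, called after "Call:" in YAML: its name, and indented under it one key for each argument. carry_out: Moves the arm, as the interface text tells. Shift numbers are shares of 0.1 m and turn numbers shares of pi/2 rad, none past 1 either way. Its arguments: {"type":"object","properties":{"steps":{"type":"array","items":{"type":"array"}},"fingers":{"type":"number"},"squeeze":{"type":"number"}},"required":["steps"]}

```bash
mkdir -p pics; ls; python3 - <<'E'
from station import get_state, viewer
import cv2, numpy as np
for n in("scene","top"):
    c=viewer.camera(n); cv2.imwrite(f"pics/{n}0.png",c["image"][:,:,::-1]); 
    np.savez(f"{n}.npz",K=c["K"],r=c["rvec"],t=c["tvec"])
    R=cv2.Rodrigues(np.array(c["rvec"],float))[0]; print(n,c["K"],-R.T@np.array(c["tvec"]).ravel(),R[2])
print(get_state())
E
```

```text
pics
scene [[585.5952277    0.         312.60421278]
 [  0.         585.5952277  241.95585254]
 [  0.           0.           1.        ]] [1.18842566 1.19142278 0.94423798] [-0.45258756 -0.7272777  -0.5159764 ]
top [[597.08105239   0.         322.19350334]
 [  0.         597.08105239 242.98239982]
 [  0.           0.           1.        ]] [0.22787791 0.01688511 1.67215325] [ 0.13990394 -0.00217238 -0.9901627 ]
{'clock': 0.1, 'joint_positions': array([-1.47421185e+00,  3.26872548e-01, -1.93452901e-01,  1.05198506e+00,
       -8.67969375e-07,  1.43657851e+00]), 'dq': array([-0.00144247, -0.00027625,  0.00296578, -0.00123313,  0.00066761,
       -0.00185144]), 'tau': array([ 7.38166436e-04, -4.44239151e+01,  2.63037837e+01,  7.95476139e-03,
       -5.17518981e-05, -6.25105685e-06]), 'tool_pos': array([ 0.12576519, -0.53486451,  0.19669041]), 'ee_rot': array([-3.11919303e+00, -3.61564923e-01, -4.33683589e-05]), 'contact_force': array([-0.45821596,  0.52865206, -0.2322442 ]), 'ft_torque': array([-0.00997836, -0.00713181,  0.00526335]), 'grasp_force': 0.0, 'grip_width': 0.085555414064586}
```

View pics/scene0.png

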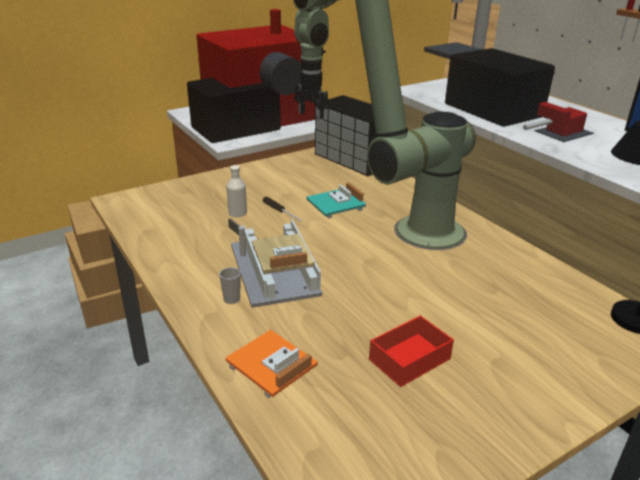

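View pics/top0.png

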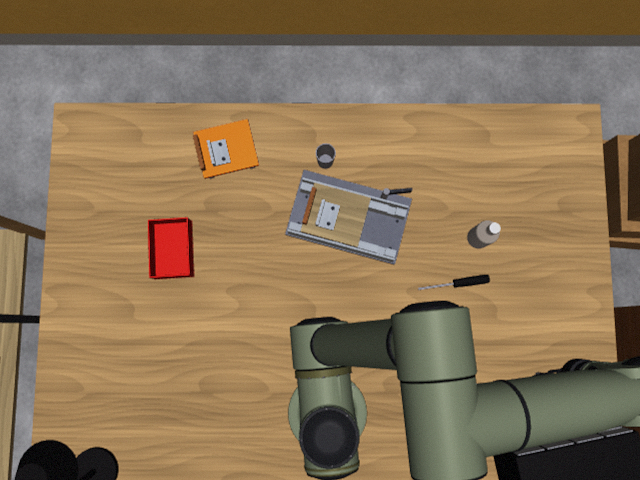

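The scene view shows the slideway around (275,265), with the bottle, cup, bin and orange and turquoise decoys away from it. The top view shows the slideway at about (350,217), the carrier's upright at (308,205), and the latch from (385,193) to (411,190). The push runs to the right in the image, about world -y. I'll enlarge this area to get exact corners.

```bash
python3 - <<'E'
import cv2
a=cv2.imread("pics/top0.png")[160:275,275:425]; cv2.imwrite("pics/topc.png",cv2.resize(a,None,fx=5,fy=5,interpolation=cv2.INTER_CUBIC))
b=cv2.imread("pics/scene0.png")[210:310,215:335]; cv2.imwrite("pics/scenec.png",cv2.resize(b,None,fx=6,fy=6,interpolation=cv2.INTER_CUBIC))
E
```

```text
(no output)
```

View pics/topc.png

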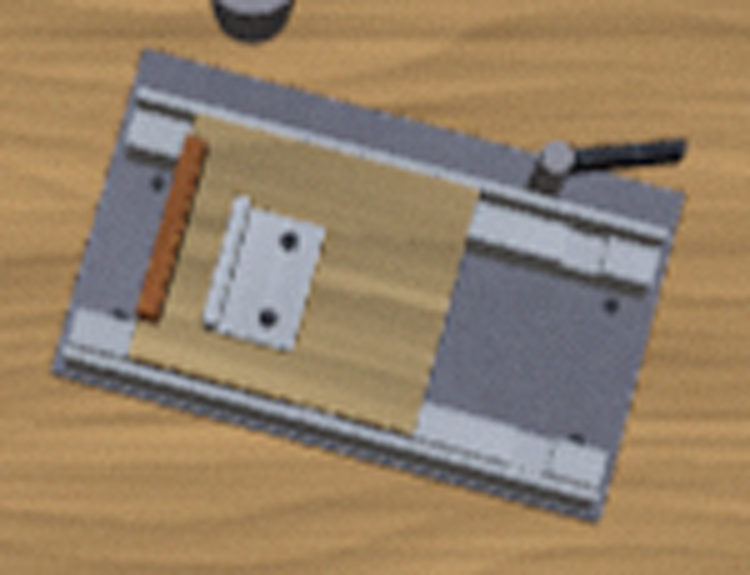

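View pics/scenec.png

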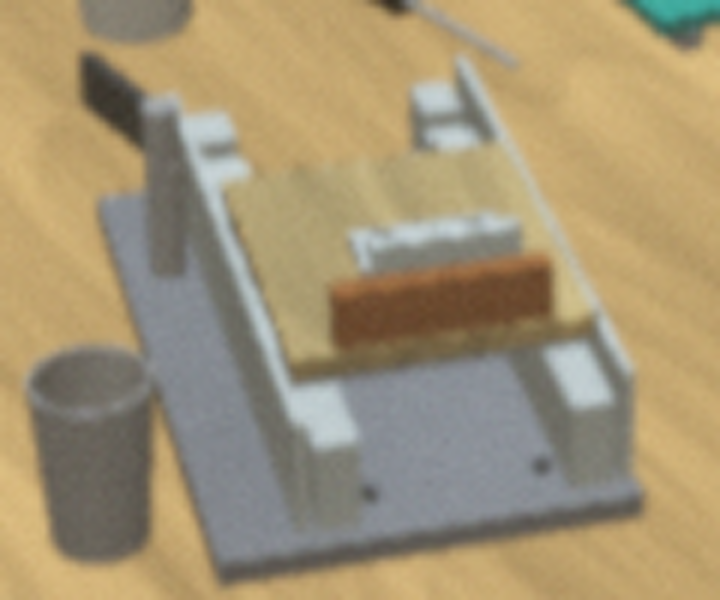

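The top crop shows base corners at (145,50), (686,193) and (55,372), board corners at (480,190), (415,432), (132,355) and (195,115), the pivot cap at (559,158), and the latch end at (685,148). The scene crop shows base corners at (220,568), (640,488) and (100,202), and the latch end at (85,75).

```bash
cat > h.py <<'E'
import numpy as np, cv2
def cam(n):
    d=np.load(f"{n}.npz"); return d["K"],cv2.Rodrigues(d["r"].astype(float))[0],d["t"].ravel()
OFF={"top":(275,160,5),"scene":(215,210,6)}
def ray(n,u,v,z,crop=True):
    K,R,t=cam(n)
    if crop: a,b,s=OFF[n]; u=a+(u+.5)/s-.5; v=b+(v+.5)/s-.5
    d=R.T@np.linalg.inv(K)@[u,v,1]; c=-R.T@t
    return c+d*(z-c[2])/d[2]
def rigid(P,Q): # P local->Q world 2D
    P=np.array(P,float);Q=np.array(Q)[:,:2];p=P.mean(0);q=Q.mean(0)
    H=(P-p).T@(Q-q); a=np.arctan2(H[0,1]-H[1,0],H[0,0]+H[1,1])
    R=np.array([[np.cos(a),-np.sin(a)],[np.sin(a),np.cos(a)]]); T=q-R@p
    return a,R,T,(Q-(P@R.T+T))*1000
E
python3 - <<'E'
from h import *
np.set_printoptions(precision=4,suppress=True)
S=[("top",145,50,.015,-.16,.115),("top",686,193,.015,.16,.115),("top",55,372,.015,-.16,-.08),
("top",140,88,.074,-.15,.077),("top",668,232,.074,.15,.077),
("scene",220,568,.015,-.16,.115),("scene",640,488,.015,-.16,-.08),("scene",100,202,.015,.16,.115)]
for sel in ([s for s in S if s[0]=="top"],[s for s in S if s[0]=="scene"],S):
    a,R,T,e=rigid([s[4:] for s in sel],[ray(*s[:4]) for s in sel]); print("slide",a,T,"\n",e)
a,R,T,e=rigid([s[4:] for s in S],[ray(*s[:4]) for s in S])
loc=lambda p:R.T@(p[:2]-T)*1000
for u,v in [(480,190),(415,432),(132,355),(195,115)]: print("board",loc(ray("top",u,v,.084)))
for u,v in [(300,378),(597,328),(225,180),(500,148)]: print("board sc",loc(ray("scene",u,v,.084)))
print("cap",loc(ray("top",559,158,.109)),"end",loc(ray("top",685,148,.107)),"sc end",loc(ray("scene",85,58,.107)),"sc cap",loc(ray("scene",162,102,.109)))
for n,p in dict(seat=(.05,0),pivot=(.08,.092)).items(): print(n,R@p+T)
print("cup",loc(ray("scene",90,385,.085)), "bottle", ray("top",490,228,.17,False))
E
```

```text
slide -1.8358657874510231 [ 0.5216 -0.0572] 
 [[-1.2495 -0.3849]
 [ 0.1116  1.2801]
 [ 0.911  -2.1121]
 [ 0.7309  0.1446]
 [-0.504   1.0722]]
slide -1.8302354798965814 [ 0.5229 -0.0584] 
 [[ 0.9457  1.3679]
 [ 0.9396 -4.8677]
 [-1.8854  3.4998]]
slide -1.833816832361053 [ 0.5221 -0.0576] 
 [[-1.4303 -0.2415]
 [-0.7022  1.5945]
 [ 0.8344 -1.583 ]
 [ 0.5507  0.3685]
 [-1.2777  1.4565]
 [ 1.3118  1.1598]
 [ 1.1253 -5.7505]
 [-0.4121  2.9957]]
board [43.8071 68.7587]
board [ 43.4237 -68.825 ]
board [-114.3702  -68.3292]
board [-116.5849   68.3722]
board sc [-127.2474   70.4661]
board sc [-124.3476  -65.5759]
board sc [47.0993 68.3289]
board sc [ 40.8596 -65.878 ]
cap [79.6271 90.9426] end [143.6123 114.515 ] sc end [142.7112 117.9179] sc cap [85.6965 90.1336]
seat [ 0.5091 -0.1059]
pivot [ 0.5901 -0.1588]
cup [-109.2498  159.494 ] bottle [ 0.4798 -0.4145  0.17  ]
```

Slideway frame: origin (0.522, -0.058), yaw -1.834 rad, so the push direction is (-0.26, -0.966). The carrier's rear face is at local x of about -116 and the latch is at about -0.35 rad. I'll shut the fingers and travel to a point behind the carrier.

Call:
carry_out:
  steps:
    - [[0.3,0.45,0.2],[0,0,0.05]]
    - [[0.62,0.9,0.2],[0,0,0.1]]
    - [[0.62,0.9,0.2],[0,0,0.1]]
    - [[0.62,0.9,0.2],[0,0,0.1]]
  fingers: 0
  squeeze: 40

```text
clock: 0.5
tool_pos: [0.1886, -0.444, 0.2175]
ee_rot: [-3.082, -0.609, 0.0]
contact_force: [-0.8, -0.8, -0.6]
grip_width: 0.0284
grasp_force: 0.0
```

Call:
carry_out:
  steps:
    - [[0.3,0.45,0],[0,0,0.05]]
    - [[0.62,0.9,0],[0,0,0.1]]
    - [[0.62,0.9,0],[0,0,0.1]]
    - [[0.62,0.9,0],[0,0,0.1]]

```text
clock: 0.9
tool_pos: [0.2502, -0.3555, 0.2174]
ee_rot: [3.025, 0.847, -0.001]
contact_force: [-0.8, -0.5, 0.1]
grip_width: -0.0002
grasp_force: 0.0
```

Call:
carry_out:
  steps:
    - [[0.3,0.45,0],[0,0,0.05]]
    - [[0.62,0.9,0],[0,0,0.1]]
    - [[0.62,0.9,0],[0,0,0.1]]
    - [[0.62,0.9,0],[0,0,0.1]]

```text
clock: 1.3
tool_pos: [0.3122, -0.2663, 0.2174]
ee_rot: [2.949, 1.08, -0.001]
contact_force: [-0.1, -0.3, -0.2]
grip_width: -0.0001
grasp_force: 0.0
```

Call:
carry_out:
  steps:
    - [[0.3,0.45,0],[0,0,0.05]]
    - [[0.62,0.9,0],[0,0,0.1]]
    - [[0.62,0.9,0],[0,0,0.1]]
    - [[0.62,0.9,0],[0,0,0.1]]

```text
clock: 1.7
tool_pos: [0.3743, -0.1766, 0.2173]
ee_rot: [2.856, 1.308, -0.001]
contact_force: [-0.3, 0.3, -0.0]
grip_width: -0.0
grasp_force: 0.0
```

Call:
carry_out:
  steps:
    - [[0.3,0.45,0],[0,0,0.05]]
    - [[0.62,0.9,0],[0,0,0.1]]
    - [[0.62,0.9,0],[0,0,0.1]]
    - [[0.62,0.9,0],[0,0,0.1]]

```text
clock: 2.1
tool_pos: [0.4362, -0.0868, 0.2172]
ee_rot: [2.745, 1.527, -0.002]
contact_force: [-0.5, -0.4, 0.2]
grip_width: -0.0003
grasp_force: 0.0
```

Call:
carry_out:
  steps:
    - [[0.3,0.45,0],[0,0,0.05]]
    - [[0.62,0.9,0],[0,0,0.1]]
    - [[0.62,0.9,0],[0,0,0.1]]
    - [[0.62,0.9,0],[0,0,0.1]]

```text
clock: 2.5
tool_pos: [0.4979, 0.003, 0.217]
ee_rot: [2.617, 1.737, -0.002]
contact_force: [-0.5, -0.6, 0.6]
grip_width: 0.0002
grasp_force: 0.0
```

Call:
carry_out:
  steps:
    - [[0.3,0.45,0],[0,0,0.04]]
    - [[0.62,0.9,0],[0,0,0.086]]
    - [[0.62,0.9,0],[0,0,0.086]]
    - [[0.62,0.9,0],[0,0,0.086]]

```text
clock: 2.9
tool_pos: [0.5597, 0.0929, 0.2169]
ee_rot: [2.495, 1.909, -0.003]
contact_force: [-0.6, -0.1, 0.5]
grip_width: -0.0005
grasp_force: 0.0
```

Call:
carry_out:
  steps:
    - [[0.03,0,-0.5],[0,0,0]]
    - [[0.03,0,-1],[0,0,0]]
    - [[0.03,0,-1],[0,0,0]]
    - [[0.03,0,-1],[0,0,0]]

```text
clock: 3.3
tool_pos: [0.5615, 0.0924, 0.1178]
ee_rot: [-2.495, -1.907, 0.004]
contact_force: [0.5, -0.6, 1.5]
grip_width: -0.0001
grasp_force: 0.0
```

Call:
carry_out:
  steps:
    - [[0,0,-0.34],[0,0,0]]
    - [[0,0,-0.34],[0,0,0]]
    - [[-0.02,-0.08,-0.34],[0,0,0]]
    - [[-0.04,-0.15,-0.34],[0,0,0]]
    - [[-0.04,-0.15,-0.34],[0,0,0]]

```text
clock: 3.8
tool_pos: [0.5598, 0.0783, 0.0854]
ee_rot: [2.493, 1.909, 0.003]
contact_force: [1.3, 0.0, -0.6]
grip_width: 0.0003
grasp_force: 0.0
```

```bash
python3 - <<'E'
from station import get_state, viewer
import cv2
s=get_state(); print(s["tool_pos"],s["contact_force"])
a=viewer.camera("top")["image"][160:275,275:425,::-1]
b=viewer.camera("scene")["image"][210:310,215:335,::-1]
a=cv2.resize(a,(400,307),interpolation=cv2.INTER_CUBIC);b=cv2.resize(b,(368,307),interpolation=cv2.INTER_CUBIC)
cv2.imwrite("pics/pre.png",cv2.hconcat([a,b]))
E
```

```text
[0.55976712 0.07833812 0.08535594] [ 1.2515063   0.04031806 -0.57571496]
```

View pics/pre.png

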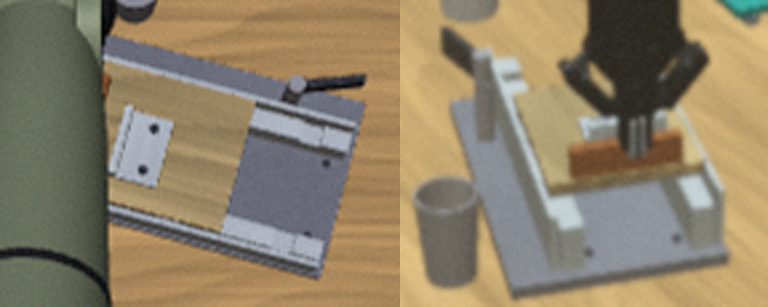

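The fingertips are centred behind the upright with about a 14 mm gap, and both views are clear of other objects. Pushing starts now.

Call:
carry_out:
  steps:
    - [[-0.013,-0.048,0],[0,0,0]]
    - [[-0.026,-0.097,0],[0,0,0]]
    - [[-0.036,-0.135,0],[0,0,0]]
    - [[-0.047,-0.174,0],[0,0,0]]
    - [[-0.057,-0.213,0],[0,0,0]]
    - [[-0.068,-0.251,0],[0,0,0]]
    - [[-0.078,-0.29,0],[0,0,0]]
    - [[-0.088,-0.329,0],[0,0,0]]
    - [[-0.099,-0.367,0],[0,0,0]]
    - [[-0.109,-0.406,0],[0,0,0]]
    - [[-0.12,-0.444,0],[0,0,0]]
    - [[-0.13,-0.483,0],[0,0,0]]

```text
clock: 5.1
tool_pos: [0.5458, 0.0309, 0.0834]
ee_rot: [2.493, 1.912, 0.0]
contact_force: [-0.1, -0.3, 0.9]
grip_width: -0.0001
grasp_force: 0.0
```

```bash
cat > look.py <<'E'
import sys,cv2
from station import get_state, viewer
from h import *
s=get_state(); a=-1.834; T=np.array([.522,-.0576]); R=np.array([[np.cos(a),-np.sin(a)],[np.sin(a),np.cos(a)]])
p=s["tool_pos"]; print("tool local mm",R.T@(p[:2]-T)*1000,p[2]*1000,"F local",R.T@s["contact_force"][:2],s["contact_force"][2])
im=viewer.camera("top")["image"][:,:,::-1]
cv2.imwrite(f"pics/{sys.argv[1]}.png",cv2.resize(im[160:275,275:425],None,fx=5,fy=5,interpolation=cv2.INTER_CUBIC))
# board front edge: along local lines y=const, at z=.084, transition wood->not wood by saturation
K,Rc,t=cam("top"); hsv=cv2.cvtColor(im,cv2.COLOR_BGR2HSV); out=[]
for z in (.084,.074):
  r=[]
  for y in (-40,-30,-20,-10,0,10,20,30):
    xs=np.arange(15,148,.5); P=np.array([np.r_[R@[x/1000,y/1000]+T,z] for x in xs])
    q,_=cv2.projectPoints(P,cv2.Rodrigues(Rc)[0],t,K,None); q=q[:,0].astype(np.float32)
    v=cv2.remap(hsv[:,:,1],q[:,0],q[:,1],cv2.INTER_LINEAR)[:,0]; w=np.where(v>70)[0]
    r.append(xs[w[-1]] if len(w) else np.nan)
  print("front edge at z",z,r)
E
python3 look.py p1
```

```text
tool local mm [-91.66709861  -0.09224407] 83.39762718045345 F local [ 0.33721892 -0.00054544] 0.8863632789532487
front edge at z 0.084 [np.float64(41.0), np.float64(40.5), np.float64(41.5), np.float64(41.5), np.float64(41.0), np.float64(42.0), np.float64(41.5), np.float64(41.0)]
front edge at z 0.074 [np.float64(41.5), np.float64(41.5), np.float64(42.0), np.float64(42.0), np.float64(41.5), np.float64(42.0), np.float64(42.0), np.float64(42.0)]
```

```bash
python3 - <<'E'
from station import viewer
import cv2
b=cv2.resize(viewer.camera("scene")["image"][205:305,205:345,::-1],(420,300),interpolation=cv2.INTER_CUBIC)
a=cv2.resize(cv2.imread("pics/p1.png"),(380,300)); cv2.imwrite("pics/p1b.png",cv2.hconcat([a,b]))
E
```

```text
(no output)
```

View pics/p1b.png

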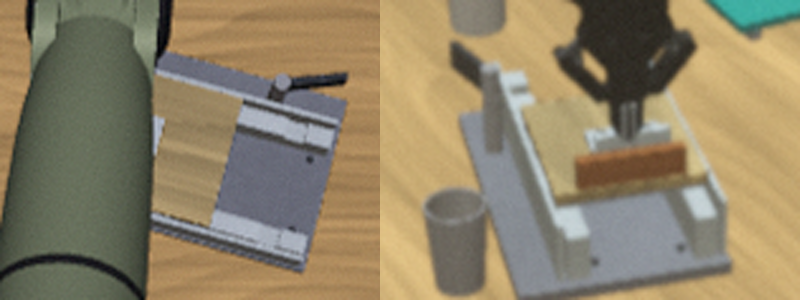

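The upright hasn't moved, yet the fingertips now seem to be in front of it. I'll check with projections before going on.

```bash
python3 - <<'E'
from h import *
a=-1.834; T=np.array([.522,-.0576]); R=np.array([[np.cos(a),-np.sin(a)],[np.sin(a),np.cos(a)]])
def pr(n,P):
    K,Rc,t=cam(n); return cv2.projectPoints(np.array(P,float).reshape(-1,3),cv2.Rodrigues(Rc)[0],t,K,None)[0][:,0].round(1)
W=lambda x,y,z:np.r_[R@[x/1000,y/1000]+T,z/1000]
print("TCP pre,now scene",pr("scene",[[.5598,.0783,.0854],[.5458,.0309,.0834]]))
print("guide end corners scene (rear L, rear R, front L, front R)",pr("scene",[W(-150,77,74),W(-150,-77,74),W(150,77,74),W(150,-77,74)]))
for ox in (-36,-31): print(ox,"upright rear face corners TL TR BL BR",pr("scene",[W(ox-80,50,114),W(ox-80,-50,114),W(ox-80,50,84),W(ox-80,-50,84)]).tolist(),"board rear bottom",pr("scene",[W(ox-80,70,72),W(ox-80,-70,72)]).tolist())
a_,b_,s=215,210,6
print("seen: upright TL,TR,BL,BR",[(round(a_+u/s,1),round(b_+v/s,1)) for u,v in ((330,290),(550,262),(332,345),(552,312))],"board bottom",[(round(a_+u/s,1),round(b_+v/s,1)) for u,v in((300,378),(597,328))],"guides",[(round(a_+u/s,1),round(b_+v/s,1)) for u,v in((297,385),(628,365),(172,95),(460,60))])
E
```

```text
TCP pre,now scene [[291.6 271. ]
 [287.3 261.7]]
guide end corners scene (rear L, rear R, front L, front R) [[264.2 280.9]
 [321.  271.9]
 [242.6 226. ]
 [292.1 219.3]]
-36 upright rear face corners TL TR BL BR [[270.9, 259.5], [307.7, 254.0], [271.3, 269.1], [307.7, 263.5]] board rear bottom [[264.0, 274.0], [314.7, 266.1]]
-31 upright rear face corners TL TR BL BR [[270.5, 258.6], [307.2, 253.1], [270.8, 268.1], [307.1, 262.5]] board rear bottom [[263.6, 273.0], [314.2, 265.1]]
seen: upright TL,TR,BL,BR [(270.0, 258.3), (306.7, 253.7), (270.3, 267.5), (307.0, 262.0)] board bottom [(265.0, 273.0), (314.5, 264.7)] guides [(264.5, 274.2), (319.7, 270.8), (243.7, 225.8), (291.7, 220.0)]
```

The projection matches the model with the carrier origin at about -34. However, the visible fingertip in the earlier picture sat about 10 px (about 30 mm) above the reported TCP, so the fingers passed just over the upright and the carrier is untouched. I'll go up and back, then measure the tip.

Call:
carry_out:
  steps:
    - [[0,0,0.25],[0,0,0]]
    - [[0,0,0.5],[0,0,0]]
    - [[0.08,0.3,0.5],[0,0,0]]
    - [[0.16,0.58,0.5],[0,0,0]]
    - [[0.16,0.58,0.5],[0,0,0]]
    - [[0.16,0.58,0.5],[0,0,0]]

```text
clock: 5.8
tool_pos: [0.5616, 0.0896, 0.1332]
ee_rot: [2.492, 1.913, -0.001]
contact_force: [-0.8, 0.2, 0.6]
grip_width: -0.0001
grasp_force: 0.0
```

```bash
python3 - <<'E'
from station import viewer,get_state
from h import *
s=get_state(); p=s["tool_pos"]; print(p)
K,Rc,t=cam("scene"); zz=[0,.02,.04,.06,.08]
q=cv2.projectPoints(np.array([p+[0,0,z] for z in zz]),cv2.Rodrigues(Rc)[0],t,K,None)[0][:,0]; print(q.round(1))
im=viewer.camera("scene")["image"][:,:,::-1]; u0,v0=255,195
c=cv2.resize(im[v0:v0+90,u0:u0+80],None,fx=6,fy=6,interpolation=cv2.INTER_CUBIC)
for x,y in q: cv2.circle(c,(int((x-u0+.5)*6),int((y-v0+.5)*6)),2,(0,0,255),-1)
cv2.imwrite("pics/tip.png",c)
E
```

```text
[0.56161192 0.08962741 0.13318025]
[[293.  257.8]
 [292.9 251.2]
 [292.8 244.5]
 [292.8 237.7]
 [292.7 230.8]]
```

View pics/tip.png

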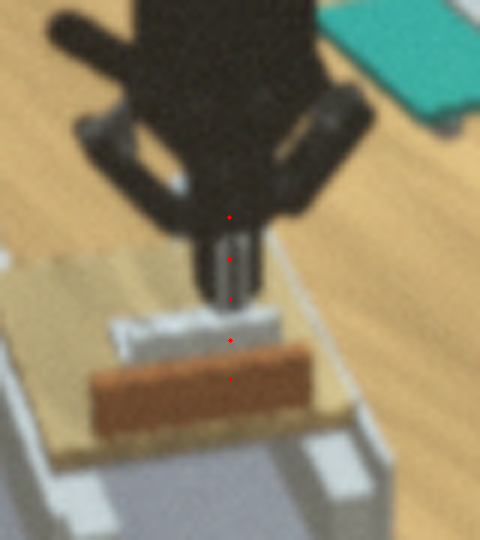

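The fingertip end is at crop (230,312), which is about 34 mm above the reported TCP, and the whole gripper is offset the same way. I'll therefore use a reported z of about 0.048 to get a tip z of about 0.082. At y = 0 between the rails this is safe under either reading. I'll descend here, move forward gently and look for contact.

Call:
carry_out:
  steps:
    - [[0,0,-0.3],[0,0,0]]
    - [[0,0,-0.6],[0,0,0]]
    - [[0,0,-0.85],[0,0,0]]
    - [[0,0,-0.85],[0,0,0]]
    - [[0,0,-0.85],[0,0,0]]

```text
clock: 6.35
tool_pos: [0.5614, 0.0885, 0.0485]
ee_rot: [-2.493, -1.91, 0.002]
contact_force: [-0.3, 0.5, 0.3]
grip_width: 0.0001
grasp_force: 0.0
```

Call:
carry_out:
  steps:
    - [[-0.013,-0.048,0],[0,0,0]]
    - [[-0.026,-0.097,0],[0,0,0]]
    - [[-0.036,-0.135,0],[0,0,0]]
    - [[-0.047,-0.174,0],[0,0,0]]
    - [[-0.057,-0.213,0],[0,0,0]]
    - [[-0.065,-0.242,0],[0,0,0]]
    - [[-0.065,-0.242,0],[0,0,0]]

```text
clock: 7.05
tool_pos: [0.5554, 0.0649, 0.0486]
ee_rot: [-2.493, -1.911, -0.001]
contact_force: [-0.1, 0.8, 0.5]
grip_width: 0.0002
grasp_force: 0.3
```

```bash
python3 look.py p2
```

```text
tool local mm [-127.02626199    0.40171623] 48.55243969754837 F local [-0.74167178 -0.25593931] 0.5184600304672311
front edge at z 0.084 [np.float64(42.5), np.float64(43.0), np.float64(43.0), np.float64(43.0), np.float64(43.0), np.float64(42.0), np.float64(43.5), np.float64(43.5)]
front edge at z 0.074 [np.float64(43.0), np.float64(42.5), np.float64(43.5), np.float64(43.5), np.float64(42.5), np.float64(42.5), np.float64(43.0), np.float64(43.5)]
```

Call:
carry_out:
  steps:
    - [[-0.01,-0.039,0],[0,0,0]]
    - [[-0.021,-0.077,0],[0,0,0]]
    - [[-0.031,-0.116,0],[0,0,0]]
    - [[-0.042,-0.155,0],[0,0,0]]
    - [[-0.052,-0.193,0],[0,0,0]]

```text
clock: 7.6
tool_pos: [0.5501, 0.0456, 0.0485]
ee_rot: [-2.493, -1.912, -0.001]
contact_force: [0.4, 3.4, 1.5]
grip_width: 0.0001
grasp_force: 1.7
```

```bash
python3 look.py p3
```

```text
tool local mm [-106.9238504     0.32912091] 48.47149879472232 F local [-3.37251912 -0.48806908] 1.5293711713671863
front edge at z 0.084 [np.float64(62.5), np.float64(63.0), np.float64(63.0), np.float64(63.0), np.float64(63.0), np.float64(63.5), np.float64(63.0), np.float64(62.0)]
front edge at z 0.074 [np.float64(63.0), np.float64(63.5), np.float64(63.5), np.float64(63.5), np.float64(63.5), np.float64(63.5), np.float64(62.5), np.float64(62.5)]
```

The carrier is now following the tool: tool +20 mm, front edge +20 mm, force 3.4 N. I'll push 55 mm more and then creep.

Call:
carry_out:
  steps:
    - [[-0.013,-0.048,0],[0,0,0]]
    - [[-0.026,-0.097,0],[0,0,0]]
    - [[-0.039,-0.145,0],[0,0,0]]
    - [[-0.052,-0.193,0],[0,0,0]]
    - [[-0.065,-0.241,0],[0,0,0]]
    - [[-0.078,-0.29,0],[0,0,0]]
    - [[-0.091,-0.338,0],[0,0,0]]
    - [[-0.104,-0.386,0],[0,0,0]]
    - [[-0.117,-0.435,0],[0,0,0]]
    - [[-0.13,-0.483,0],[0,0,0]]
    - [[-0.143,-0.531,0],[0,0,0]]

```text
clock: 8.75
tool_pos: [0.5357, -0.0077, 0.0484]
ee_rot: [-2.493, -1.912, -0.0]
contact_force: [0.9, 4.0, 2.1]
grip_width: 0.0001
grasp_force: 1.9
```

```bash
python3 look.py p4
```

```text
tool local mm [-51.76572603   0.27816397] 48.39875083227618 F local [-4.14370751 -0.1663216 ] 2.1410595097270972
front edge at z 0.084 [np.float64(118.0), np.float64(118.0), np.float64(118.5), np.float64(118.0), np.float64(118.0), np.float64(117.0), np.float64(117.0), np.float64(117.5)]
front edge at z 0.074 [np.float64(119.0), np.float64(119.0), np.float64(119.0), np.float64(118.0), np.float64(118.0), np.float64(118.5), np.float64(118.5), np.float64(118.5)]
```

Call:
carry_out:
  steps:
    - [[-0.005,-0.019,0],[0,0,0]]
    - [[-0.01,-0.039,0],[0,0,0]]
    - [[-0.016,-0.058,0],[0,0,0]]
    - [[-0.018,-0.068,0],[0,0,0]]
    - [[-0.018,-0.068,0],[0,0,0]]

```text
clock: 9.3
tool_pos: [0.5335, -0.0144, 0.0481]
ee_rot: [-2.493, -1.911, 0.002]
contact_force: [-0.7, 1.2, 0.4]
grip_width: 0.0
grasp_force: 0.8
```

Call:
carry_out:
  steps:
    - [[-0.003,-0.01,0],[0,0,0]]
    - [[-0.003,-0.01,0],[0,0,0]]

```text
clock: 9.5
tool_pos: [0.5334, -0.0153, 0.0481]
ee_rot: [-2.493, -1.912, 0.001]
contact_force: [0.1, 0.8, -1.4]
grip_width: -0.0
grasp_force: 0.7
```

Call:
carry_out:
  steps:
    - [[-0.003,-0.01,0],[0,0,0]]
    - [[-0.003,-0.01,0],[0,0,0]]

```text
clock: 9.7
tool_pos: [0.5333, -0.0163, 0.0483]
ee_rot: [-2.493, -1.912, 0.001]
contact_force: [0.3, 2.1, -0.7]
grip_width: 0.0
grasp_force: 0.7
```

```bash
python3 look.py p5
```

```text
tool local mm [-42.83097584   0.12001108] 48.26799470552494 F local [-2.11484563 -0.24443693] -0.6649335689603211
front edge at z 0.084 [np.float64(126.0), np.float64(126.5), np.float64(126.0), np.float64(126.0), np.float64(127.0), np.float64(126.0), np.float64(125.5), np.float64(125.5)]
front edge at z 0.074 [np.float64(127.0), np.float64(126.5), np.float64(126.0), np.float64(126.5), np.float64(127.0), np.float64(127.0), np.float64(126.5), np.float64(128.0)]
```

Call:
carry_out:
  steps:
    - [[-0.003,-0.01,0],[0,0,0]]
    - [[-0.003,-0.01,0],[0,0,0]]

```text
clock: 9.95
tool_pos: [0.5331, -0.0172, 0.0484]
ee_rot: [2.493, 1.912, -0.0]
contact_force: [-0.5, 1.0, -0.6]
grip_width: -0.0002
grasp_force: 0.8
```

Call:
carry_out:
  steps:
    - [[-0.003,-0.01,0],[0,0,0]]
    - [[-0.003,-0.01,0],[0,0,0]]

```text
clock: 10.15
tool_pos: [0.5328, -0.0183, 0.0484]
ee_rot: [2.493, 1.911, -0.0]
contact_force: [0.2, 1.7, -0.5]
grip_width: 0.0002
grasp_force: 0.8
```

```bash
python3 look.py p6; python3 - <<'E'
from station import viewer
import cv2
im=viewer.camera("scene")["image"][:,:,::-1]
b=cv2.resize(im[205:285,230:330],(800,640)[:2],interpolation=cv2.INTER_CUBIC)[:600]
cv2.imwrite("pics/sc6.png",b)
E
```

```text
tool local mm [-40.76724663   0.22597935] 48.40034216215235 F local [-1.73670385 -0.26472525] -0.4888292907202274
front edge at z 0.084 [np.float64(127.5), np.float64(127.5), np.float64(128.0), np.float64(128.0), np.float64(128.0), np.float64(128.0), np.float64(128.0), np.float64(128.5)]
front edge at z 0.074 [np.float64(128.5), np.float64(128.5), np.float64(128.5), np.float64(129.0), np.float64(129.0), np.float64(128.5), np.float64(129.0), np.float64(129.5)]
```

View pics/sc6.png

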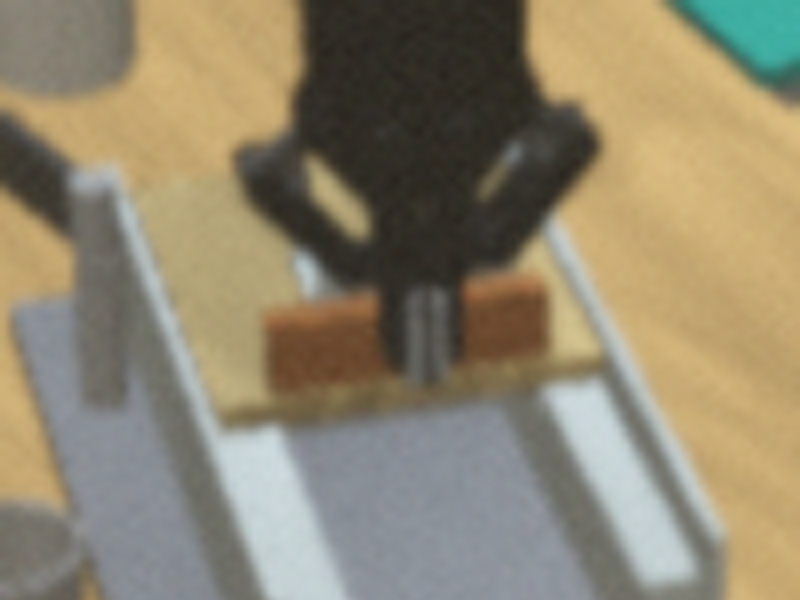

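The scene crop shows the upright's top corners at (263,312) and (548,278), and the board's rear bottom corners at (225,425) and (605,370). I'll compare these with seated and unseated predictions.

```bash
python3 - <<'E'
from h import *
a=-1.834; T=np.array([.522,-.0576]); R=np.array([[np.cos(a),-np.sin(a)],[np.sin(a),np.cos(a)]])
W=lambda x,y,z:np.r_[R@[x/1000,y/1000]+T,z/1000]
K,Rc,t=cam("scene")
for ox in(46,50):
  for z in (60,50):
    P=[W(ox-80,50,z+54),W(ox-80,-50,z+54),W(ox-80,70,z+12),W(ox-80,-70,z+12)]
    q=cv2.projectPoints(np.array(P),cv2.Rodrigues(Rc)[0],t,K,None)[0][:,0]
    print(ox,z,((q-[230,205]+.5)*8).round().tolist())
E
```

```text
46 60 [[277.0, 315.0], [560.0, 275.0], [225.0, 427.0], [615.0, 369.0]]
46 50 [[278.0, 340.0], [560.0, 299.0], [226.0, 452.0], [615.0, 393.0]]
50 60 [[275.0, 309.0], [557.0, 269.0], [222.0, 421.0], [612.0, 363.0]]
50 50 [[276.0, 334.0], [557.0, 294.0], [223.0, 446.0], [612.0, 387.0]]
```

It has not dropped yet: the picture matches z = 60 at x of about 46. I'll keep creeping.

Call:
carry_out:
  steps:
    - [[-0.003,-0.01,0],[0,0,0]]
    - [[-0.003,-0.01,0],[0,0,0]]

```text
clock: 10.45
tool_pos: [0.5326, -0.0192, 0.0484]
ee_rot: [2.493, 1.912, 0.0]
contact_force: [1.8, 1.5, -1.8]
grip_width: -0.0001
grasp_force: 0.9
```

Call:
carry_out:
  steps:
    - [[-0.003,-0.01,0],[0,0,0]]
    - [[-0.003,-0.01,0],[0,0,0]]

```text
clock: 10.65
tool_pos: [0.5324, -0.0198, 0.0484]
ee_rot: [-2.492, -1.912, -0.001]
contact_force: [0.5, 3.9, -1.6]
grip_width: -0.0003
grasp_force: 1.9
```

```bash
cat >> look.py <<'E'
# height of the upright's top edge in the scene view: rows where brown starts, left and right of the fingers
im=viewer.camera("scene")["image"][:,:,::-1]; hs=cv2.cvtColor(im,cv2.COLOR_BGR2HSV)
m=(hs[...,0]<15)&(hs[...,1]>110)&(hs[...,2]>60); m[:225]=0; m[275:]=0; m[:,:250]=0; m[:,305:]=0
print("upright rows",[(c,(np.where(m[:,c])[0][[0,-1]].tolist() if m[:,c].any() else None)) for c in (266,270,274,290,294,297)])
E
python3 look.py p7
```

```text
tool local mm [-39.2384888    0.19596394] 48.44135883357668 F local [-3.85574786 -0.56463001] -1.6329463587535846
front edge at z 0.084 [np.float64(130.0), np.float64(130.0), np.float64(129.5), np.float64(129.5), np.float64(130.0), np.float64(129.5), np.float64(130.0), np.float64(130.0)]
front edge at z 0.074 [np.float64(130.5), np.float64(130.5), np.float64(130.5), np.float64(130.5), np.float64(130.5), np.float64(129.5), np.float64(130.5), np.float64(130.5)]
upright rows [(266, [244, 252]), (270, [243, 252]), (274, [243, 250]), (290, [240, 249]), (294, [241, 247]), (297, [242, 247])]
```

Call:
carry_out:
  steps:
    - [[-0.003,-0.01,0],[0,0,0]]
    - [[-0.003,-0.01,0],[0,0,0]]

```text
clock: 10.95
tool_pos: [0.5324, -0.0197, 0.0485]
ee_rot: [-2.491, -1.912, -0.004]
contact_force: [2.4, 7.8, -0.9]
grip_width: 0.0001
grasp_force: 3.7
```

```bash
python3 look.py p8
```

```text
tool local mm [-39.29859534   0.14069708] 48.47831206769984 F local [-8.1288044  0.2463935] -0.8802624134165091
front edge at z 0.084 [np.float64(129.5), np.float64(130.0), np.float64(129.5), np.float64(130.0), np.float64(130.0), np.float64(130.0), np.float64(130.0), np.float64(130.0)]
front edge at z 0.074 [np.float64(130.5), np.float64(130.5), np.float64(130.5), np.float64(131.0), np.float64(130.5), np.float64(129.5), np.float64(130.5), np.float64(130.5)]
upright rows [(266, [244, 251]), (270, [243, 252]), (274, [242, 251]), (290, [241, 248]), (294, [241, 248]), (297, [247, 247])]
```

The tool has stalled: force is up to 8 N with no advance. The push force fell earlier, at TCP x of about -45, which suggests it dropped and then reached the notch wall. I'll back off and check its height.

Call:
carry_out:
  steps:
    - [[0.008,0.03,0],[0,0,0]]
    - [[0.03,0.11,0],[0,0,0]]
    - [[0.05,0.2,0],[0,0,0]]
    - [[0.08,0.3,0.3],[0,0,0]]
    - [[0.08,0.3,0.8],[0,0,0]]
    - [[0.08,0.3,1],[0,0,0]]
    - [[0.08,0.3,1],[0,0,0]]

```text
clock: 11.75
tool_pos: [0.5428, 0.009, 0.1521]
ee_rot: [2.488, 1.909, 0.007]
contact_force: [0.6, -0.5, -1.2]
grip_width: -0.0
grasp_force: 0.0
```

Call:
carry_out:
  steps:
    - [[0,0.3,0.2],[0,0,0]]
    - [[0,0.7,0.3],[0,0,0]]
    - [[0,1,0.3],[0,0,0]]
    - [[0,1,0.3],[0,0,0]]

```text
clock: 12.15
tool_pos: [0.5392, 0.1121, 0.1776]
ee_rot: [-2.488, -1.917, 0.001]
contact_force: [0.2, -1.3, -0.5]
grip_width: 0.0002
grasp_force: 0.0
```

Call:
carry_out:
  steps:
    - [[0,0.3,0],[0,0,0]]
    - [[0,0.7,0],[0,0,0]]
    - [[0,1,0],[0,0,0]]
    - [[0,1,0],[0,0,0]]

```text
clock: 12.55
tool_pos: [0.5391, 0.2113, 0.177]
ee_rot: [-2.489, -1.916, 0.002]
contact_force: [0.3, 0.1, 0.3]
grip_width: 0.0
grasp_force: 0.0
```

```bash
python3 look.py p9; python3 - <<'E'
from station import viewer
import cv2
im=viewer.camera("scene")["image"][:,:,::-1]
b=cv2.resize(im[205:295,225:325],(400,360),interpolation=cv2.INTER_CUBIC)
a=cv2.resize(cv2.imread("pics/p9.png"),(400,307)); a=cv2.copyMakeBorder(a,0,53,0,0,cv2.BORDER_CONSTANT)
cv2.imwrite("pics/both9.png",cv2.hconcat([a,b]))
E
```

```text
tool local mm [-264.06289226  -53.40377989] 177.00518110463278 F local [-0.1652068   0.22152142] 0.3273743815815903
front edge at z 0.084 [np.float64(130.0), np.float64(130.0), np.float64(129.5), np.float64(130.0), np.float64(130.0), np.float64(130.0), np.float64(130.0), np.float64(130.0)]
front edge at z 0.074 [np.float64(130.5), np.float64(130.5), np.float64(130.5), np.float64(131.0), np.float64(130.5), np.float64(129.5), np.float64(130.5), np.float64(130.5)]
upright rows [(266, [244, 252]), (270, [243, 252]), (274, [243, 251]), (290, [240, 249]), (294, [241, 248]), (297, [241, 245])]
```

View pics/both9.png

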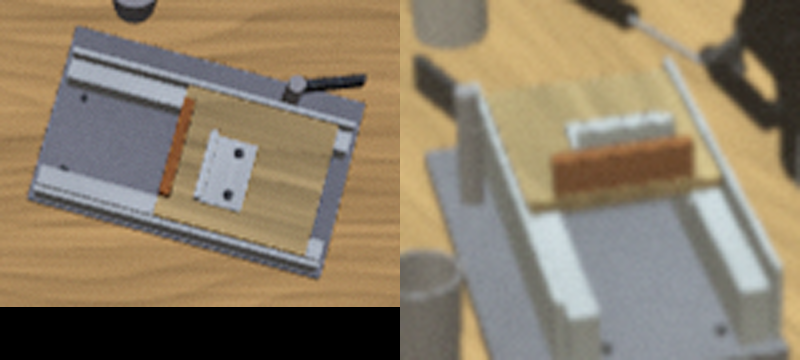

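The top view shows the carrier with its front near the far rail ends, and the upright at (177,150). The scene view shows the upright at (622,165) with nothing touching it. To judge the drop, I'll compare the upright's edge rows before and after the slide.

```bash
python3 - <<'E'
from h import *
from station import viewer
a=-1.834; T=np.array([.522,-.0576]); R=np.array([[np.cos(a),-np.sin(a)],[np.sin(a),np.cos(a)]])
W=lambda x,y,z:np.r_[R@[x/1000,y/1000]+T,z/1000]
def edges(n,im):
    hs=cv2.cvtColor(im,cv2.COLOR_BGR2HSV); m=((hs[...,0]<15)&(hs[...,1]>110)&(hs[...,2]>60)).astype(np.uint8)
    M=np.zeros_like(m); x,y,w,h=((250,225,65,50) if n=="scene" else (285,170,60,70)); M[y:y+h,x:x+w]=m[y:y+h,x:x+w]
    k,l,s,c=cv2.connectedComponentsWithStats(M); i=1+s[1:,4].argmax(); return c[i],s[i]
A={n:cv2.imread(f"pics/{n}0.png") for n in("scene","top")}
B={n:viewer.camera(n)["image"][:,:,::-1].copy() for n in("scene","top")}
def tri(I):
    P=[];x=[]
    for n in("scene","top"):
        K,Rc,t=cam(n);P.append(K@np.c_[Rc,t]);c,s=edges(n,I[n]);x.append(c);print(n,c.round(2),s)
    return x,P
def pr(n,p):
    K,Rc,t=cam(n); return cv2.projectPoints(np.array([p]),cv2.Rodrigues(Rc)[0],t,K,None)[0][0,0]
# centroid of rear visible face, z=84..114 -> middle ~ 99 : displacement in scene
x0,P=tri(A);x1,_=tri(B)
print("seen scene shift",x1[0]-x0[0],"top shift",x1[1]-x0[1])
for o0 in(-36,-34):
  for d in (86,88,90):
   for dz in(0,-10):
    print(o0,d,dz,[(pr(n,W(o0+d-80,0,h+dz))-pr(n,W(o0-80,0,h))).round(2) for n,h in(("scene",99),("top",110))])
E
```

```text
scene [287.93 259.59] [271 253  35  15 323]
top [309.01 205.01] [303 187  13  37 165]
scene [280.08 245.82] [264 239  34  14 301]
top [340.2  216.47] [335 197  10  36 123]
seen scene shift [ -7.85547658 -13.76786357] top shift [31.19113082 11.46548411]
-36 86 0 [array([ -7.82, -16.28]), array([31.15,  8.33])]
-36 86 -10 [array([ -7.76, -13.21]), array([31.05,  9.04])]
-36 88 0 [array([ -8.  , -16.64]), array([31.88,  8.52])]
-36 88 -10 [array([ -7.93, -13.57]), array([31.77,  9.23])]
-36 90 0 [array([ -8.17, -17.01]), array([32.61,  8.72])]
-36 90 -10 [array([ -8.1 , -13.94]), array([32.49,  9.42])]
-34 86 0 [array([ -7.81, -16.25]), array([31.16,  8.33])]
-34 86 -10 [array([ -7.74, -13.18]), array([31.04,  9.04])]
-34 88 0 [array([ -7.98, -16.61]), array([31.88,  8.52])]
-34 88 -10 [array([ -7.91, -13.54]), array([31.77,  9.23])]
-34 90 0 [array([ -8.15, -16.97]), array([32.61,  8.72])]
-34 90 -10 [array([ -8.09, -13.9 ]), array([32.49,  9.42])]
```

The scene shift of -13.8 px matches the 10 mm drop (-13.6 px predicted, against -16.6 px without a drop). The carrier is seated. Next I'll work out latch waypoints and travel there at height.

Call:
carry_out:
  steps:
    - [[0.1,-0.4,0],[0,0,0]]
    - [[0.18,-0.84,0],[0,0,0]]
    - [[0.18,-0.84,0],[0,0,0]]

```text
clock: 13.1
tool_pos: [0.5589, 0.1193, 0.1783]
ee_rot: [2.499, 1.901, -0.002]
contact_force: [0.2, -0.0, 0.1]
grip_width: -0.0001
grasp_force: 0.0
```

Call:
carry_out:
  steps:
    - [[0.1,-0.4,0],[0,0,0]]
    - [[0.18,-0.84,0],[0,0,0]]
    - [[0.18,-0.84,0],[0,0,0]]

```text
clock: 13.4
tool_pos: [0.5768, 0.0356, 0.1784]
ee_rot: [2.499, 1.901, -0.001]
contact_force: [-0.6, -0.0, -0.4]
grip_width: 0.0004
grasp_force: 0.0
```

Call:
carry_out:
  steps:
    - [[0.1,-0.4,0],[0,0,0]]
    - [[0.18,-0.84,0],[0,0,0]]
    - [[0.18,-0.84,0],[0,0,0]]

```text
clock: 13.7
tool_pos: [0.5947, -0.0478, 0.1783]
ee_rot: [2.498, 1.902, -0.001]
contact_force: [-0.9, 0.1, -0.7]
grip_width: 0.0002
grasp_force: 0.0
```

Call:
carry_out:
  steps:
    - [[0.1,-0.4,0],[0,0,0]]
    - [[0.18,-0.84,0],[0,0,0]]
    - [[0.18,-0.84,0],[0,0,0]]

```text
clock: 14.0
tool_pos: [0.6125, -0.1313, 0.1781]
ee_rot: [2.497, 1.903, -0.001]
contact_force: [0.5, 1.8, -0.7]
grip_width: 0.0001
grasp_force: 0.0
```

Call:
carry_out:
  steps:
    - [[0.1,-0.4,0],[0,0,0]]
    - [[0.2,-0.82,0],[0,0,0]]
    - [[0.2,-0.82,0],[0,0,0]]
    - [[0.2,-0.82,0],[0,0,0]]

```text
clock: 14.4
tool_pos: [0.6315, -0.2088, 0.1778]
ee_rot: [-2.493, -1.909, -0.0]
contact_force: [-0.3, 0.8, 0.2]
grip_width: -0.0003
grasp_force: 0.0
```

```bash
cat > wp.py <<'E'
from station import get_state
from h import *
a=-1.834; T=np.array([.522,-.0576]); R=np.array([[np.cos(a),-np.sin(a)],[np.sin(a),np.cos(a)]])
s=get_state(); p=s["tool_pos"]; print("local",R.T@(p[:2]-T)*1000,p[2],"F",R.T@s["contact_force"][:2],s["contact_force"][2])
def sh(q): return ((R@(np.array(q)/1000)+T-p[:2])/.1).round(3).tolist()
E
python3 - <<'E'
from wp import *
print("start",sh((114,144)))
for th in np.linspace(-.35,1.57,21):
    u=np.array([np.cos(th),-np.sin(th)]);n=np.array([np.sin(th),np.cos(th)])
    h=11*abs(np.sin(th))+15*abs(np.cos(th)); c=np.array([80,92])+50*u+n*(4+h-(1 if th<1.5 else 2))
    print(round(th,2),c.round(1),(np.array(sh(c))-sh((114,144))).round(3))
E
```

```text
local [117.4833528  145.09346222] 0.17784337358736832 F [-0.65813381 -0.47015447] 0.16043498168347936
start [-0.001, 0.036]
-0.35 [119.8 128.7] [-0.163 -0.016]
-0.25 [123.3 124.2] [-0.216 -0.038]
-0.16 [126.3 119.2] [-0.272 -0.054]
-0.06 [128.7 113.7] [-0.331 -0.063]
0.03 [130.6 108.7] [-0.385 -0.068]
0.13 [132.1 104.7] [-0.427 -0.072]
0.23 [133.2 100.4] [-0.472 -0.072]
0.32 [134.   95.8] [-0.518 -0.067]
0.42 [134.3  91.1] [-0.565 -0.058]
0.51 [134.1  86.1] [-0.612 -0.043]
0.61 [133.4  81.1] [-0.659 -0.023]
0.71 [132.  76.] [-0.704  0.003]
0.8 [130.1  70.9] [-0.748  0.035]
0.9 [127.5  66. ] [-0.789  0.073]
0.99 [124.4  61.2] [-0.827  0.116]
1.09 [120.6  56.8] [-0.86   0.164]
1.19 [116.2  52.7] [-0.888  0.217]
1.28 [111.3  49.1] [-0.909  0.273]
1.38 [105.9  46.1] [-0.925  0.333]
1.47 [100.2  43.7] [-0.933  0.395]
1.57 [93.1 42. ] [-0.931  0.468]
```

Call:
carry_out:
  steps:
    - [[0,0.04,-0.4],[0,0,0]]
    - [[0,0.04,-0.8],[0,0,0]]
    - [[0,0.04,-0.8],[0,0,0]]

```text
clock: 14.7
tool_pos: [0.6272, -0.201, 0.0928]
ee_rot: [-2.483, -1.908, 0.008]
contact_force: [0.2, 0.4, -0.2]
grip_width: -0.0001
grasp_force: 0.0
```

Call:
carry_out:
  steps:
    - [[0,0,-0.3],[0,0,0]]
    - [[0,0,-0.47],[0,0,0]]
    - [[0,0,-0.47],[0,0,0]]
    - [[0,0,-0.47],[0,0,0]]

```text
clock: 15.1
tool_pos: [0.6327, -0.2045, 0.0532]
ee_rot: [2.491, 1.912, 0.001]
contact_force: [0.4, -0.7, 0.7]
grip_width: -0.0001
grasp_force: 0.0
```

```bash
python3 - <<'E'
from wp import *
from station import viewer
im=viewer.camera("scene")["image"][:,:,::-1]
cv2.imwrite("pics/l1.png",cv2.resize(im[180:290,205:325],(600,550),interpolation=cv2.INTER_CUBIC))
E
```

```text
local [113.0333179  145.06656998] 0.05319620120776997 F [0.54552192 0.51811005] 0.7005745457283099
```

View pics/l1.png

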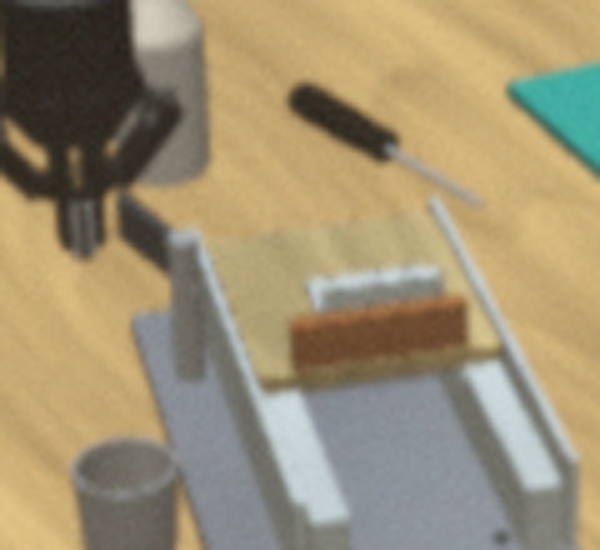

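The picture shows the fingertips at (83,255), beside the latch's free end at (125,200), clear of the cup and bottle. I'll confirm the tip height numerically.

```bash
python3 - <<'E'
from wp import *
K,Rc,t=cam("scene")
for z in (.053,.075,.085,.095): print(z,cv2.projectPoints(np.array([[p[0],p[1],z]]),cv2.Rodrigues(Rc)[0],t,K,None)[0].ravel().round(1))
E
```

```text
local [113.36315937 145.72478492] 0.053667955424669275 F [ 0.26979701 -0.27110717] 0.3253538014304853
0.053 [222.3 241.2]
0.075 [221.7 234.7]
0.085 [221.5 231.8]
0.095 [221.2 228.8]
```

The tip is at z of about 0.089, which overlaps the bar (77..107) and clears the board at 74. Now the latch sweep.

Call:
carry_out:
  steps:
    - [[-0.08,-0.01,0],[0,0,0]]
    - [[-0.163,-0.016,0],[0,0,0]]
    - [[-0.216,-0.038,0],[0,0,0]]
    - [[-0.272,-0.054,0],[0,0,0]]
    - [[-0.331,-0.063,0],[0,0,0]]
    - [[-0.385,-0.068,0],[0,0,0]]
    - [[-0.427,-0.072,0],[0,0,0]]
    - [[-0.472,-0.072,0],[0,0,0]]
    - [[-0.518,-0.067,0],[0,0,0]]
    - [[-0.565,-0.058,0],[0,0,0]]

```text
clock: 16.15
tool_pos: [0.5751, -0.211, 0.0513]
ee_rot: [2.493, 1.911, -0.0]
contact_force: [2.4, -0.2, -0.3]
grip_width: -0.0002
grasp_force: 0.7
```

```bash
cat > latch.py <<'E'
from wp import *
from station import viewer
im=viewer.camera("top")["image"][:,:,::-1].copy(); K,Rc,t=cam("top"); g=cv2.cvtColor(im,cv2.COLOR_BGR2GRAY)
# mean grey along candidate bar centre lines on the bar's top (z=107)
best=[]
for th in np.arange(-.6,1.7,.05):
    P=np.array([np.r_[R@(np.array([.08+r*np.cos(th),.092-r*np.sin(th)]))+T,.107] for r in np.arange(.022,.064,.002)])
    q=cv2.projectPoints(P,cv2.Rodrigues(Rc)[0],t,K,None)[0][:,0].astype(np.float32)
    best.append((float(cv2.remap(g,q[:,0],q[:,1],cv2.INTER_LINEAR).mean()),round(float(th),2)))
print("darkest",sorted(best)[:6])
E
python3 latch.py
```

```text
local [134.32537541  91.23877752] 0.051343500283419316 F [-0.42851374  2.33256824] -0.33603228248885164
darkest [(56.714285714285715, 1.65), (57.904761904761905, 1.6), (61.857142857142854, 1.55), (66.28571428571429, 1.5), (70.38095238095238, 1.45), (73.71428571428571, 1.4)]
```

Contact force is 2.3 N, so the bar is being pushed. I'll sweep the rest.

Call:
carry_out:
  steps:
    - [[-0.047,0.015,0],[0,0,0]]
    - [[-0.094,0.035,0],[0,0,0]]
    - [[-0.139,0.061,0],[0,0,0]]
    - [[-0.183,0.093,0],[0,0,0]]
    - [[-0.224,0.131,0],[0,0,0]]
    - [[-0.262,0.174,0],[0,0,0]]
    - [[-0.295,0.222,0],[0,0,0]]
    - [[-0.323,0.275,0],[0,0,0]]
    - [[-0.344,0.331,0],[0,0,0]]
    - [[-0.36,0.391,0],[0,0,0]]
    - [[-0.368,0.453,0],[0,0,0]]

```text
clock: 17.3
tool_pos: [0.5384, -0.1652, 0.0514]
ee_rot: [-2.493, -1.912, 0.001]
contact_force: [0.1, -2.5, -0.1]
grip_width: -0.0
grasp_force: 0.7
```

Call:
carry_out:
  steps:
    - [[0.002,0.04,0],[0,0,0]]
    - [[0.002,0.073,0],[0,0,0]]
    - [[0.002,0.073,0],[0,0,0]]

```text
clock: 17.6
tool_pos: [0.5387, -0.1584, 0.0513]
ee_rot: [2.492, 1.912, -0.002]
contact_force: [0.5, -1.9, -1.0]
grip_width: 0.0005
grasp_force: 1.2
```

```bash
python3 latch.py
```

```text
local [93.02453473 42.38672822] 0.051345885234935135 F [1.68192683 0.99698221] -1.0162478893442444
darkest [(94.61904761904762, 1.65), (96.52380952380952, 1.6), (97.23809523809524, 1.55), (97.33333333333333, 1.5), (98.38095238095238, 1.45), (99.0, -0.45)]
```

No stop felt yet, so I'll go on gently until the force rises.

Call:
carry_out:
  steps:
    - [[0.003,0.01,0],[0,0,0]]
    - [[0.005,0.02,0],[0,0,0]]
    - [[0.005,0.02,0],[0,0,0]]

```text
clock: 17.95
tool_pos: [0.5387, -0.1584, 0.0514]
ee_rot: [2.493, 1.909, -0.006]
contact_force: [-1.6, -7.7, 0.3]
grip_width: -0.0
grasp_force: 3.9
```

Call:
carry_out:
  steps:
    - [[0.003,0.01,0],[0,0,0]]
    - [[0.005,0.02,0],[0,0,0]]
    - [[0.005,0.02,0],[0,0,0]]

```text
clock: 18.25
tool_pos: [0.5386, -0.1585, 0.0514]
ee_rot: [2.492, 1.906, -0.011]
contact_force: [-3.9, -12.6, 0.1]
grip_width: -0.0002
grasp_force: 6.6
```

```bash
python3 latch.py
```

```text
local [93.0815322  42.31997076] 0.05143093701545257 F [13.21643744 -0.45333889] 0.07597950229189432
darkest [(96.57142857142857, 1.65), (97.61904761904762, 1.6), (98.38095238095238, 1.55), (99.14285714285714, -0.6), (99.33333333333333, -0.35), (99.38095238095238, 1.5)]
```

The stop is reached: force rose to 13 N with no motion. I'll back away along +x of the slideway, then up and clear.

Call:
carry_out:
  steps:
    - [[-0.026,-0.1,0],[0,0,0]]
    - [[-0.08,-0.3,0],[0,0,0]]
    - [[-0.08,-0.3,0],[0,0,0]]
    - [[-0.08,-0.3,0.4],[0,0,0]]
    - [[-0.08,-0.3,0.9],[0,0,0]]
    - [[-0.08,-0.3,1],[0,0,0]]
    - [[-0.08,-0.3,1],[0,0,0]]

```text
clock: 19.0
tool_pos: [0.5336, -0.1843, 0.1537]
ee_rot: [2.49, 1.91, 0.005]
contact_force: [0.1, -0.7, -0.1]
grip_width: 0.0003
grasp_force: 0.0
```

Call:
carry_out:
  steps:
    - [[-0.4,-0.1,0.3],[0,0,0]]
    - [[-0.8,-0.2,0.6],[0,0,0]]
    - [[-1,-0.2,0.7],[0,0,0]]
    - [[-1,-0.2,0.7],[0,0,0]]

```text
clock: 19.4
tool_pos: [0.4299, -0.2038, 0.2214]
ee_rot: [-2.494, -1.909, -0.0]
contact_force: [1.1, 0.8, -0.7]
grip_width: 0.0003
grasp_force: 0.0
```

Call:
carry_out:
  steps:
    - [[-0.4,-0.4,0],[0,0,0]]
    - [[-0.6,-0.8,0],[0,0,0]]
    - [[-0.6,-1,0],[0,0,0]]
    - [[-0.6,-1,0],[0,0,0]]

```text
clock: 19.8
tool_pos: [0.3718, -0.306, 0.2192]
ee_rot: [-2.495, -1.906, -0.001]
contact_force: [0.4, 0.0, -0.6]
grip_width: 0.0005
grasp_force: 0.0
```

Call:
carry_out:
  steps:
    - [[-0.4,-0.4,0],[0,0,0]]
    - [[-0.6,-0.8,0],[0,0,0]]
    - [[-0.6,-1,0],[0,0,0]]
    - [[-0.6,-1,0],[0,0,0]]

```text
clock: 20.2
tool_pos: [0.3121, -0.4055, 0.2195]
ee_rot: [-2.494, -1.908, -0.002]
contact_force: [0.2, 1.3, -0.6]
grip_width: -0.0002
grasp_force: 0.0
```

```bash
python3 latch.py; python3 look.py end
```

```text
local [ 390.51780978 -112.14200487] 0.21947337993538021 F [-1.29602486 -0.13531038] -0.6328697859472906
darkest [(49.95238095238095, 1.65), (53.666666666666664, 1.6), (73.38095238095238, 1.55), (107.66666666666667, 1.5), (110.19047619047619, 0.3), (110.28571428571429, 0.35)]
tool local mm [ 388.73843145 -112.51507743] 219.51327089236364 F local [0.15872778 0.1491807 ] 0.336873858664148
front edge at z 0.084 [np.float64(129.5), np.float64(129.5), np.float64(129.5), np.float64(129.5), np.float64(130.0), np.float64(130.0), np.float64(130.0), np.float64(130.0)]
front edge at z 0.074 [np.float64(130.5), np.float64(130.5), np.float64(130.5), np.float64(131.0), np.float64(130.5), np.float64(129.5), np.float64(130.5), np.float64(130.5)]
upright rows [(266, [245, 252]), (270, [243, 252]), (274, [243, 251]), (290, [241, 248]), (294, [240, 247]), (297, [246, 246])]
```

The latch now shows as a dark line at about 1.6 rad, which is straight across. The carrier is unchanged and seated, and the arm is clear of everything. Handing in.

```bash
python3 -c "
from station import workorder
print(workorder.finish_job())"
```

```text
the job is handed in; nothing more can be done
None
```

The carrier is pushed into its notches, the latch is turned straight across to its stop, the arm is clear, and I've handed the job in at about 20 s; on the first push the fingers passed just over the carrier's upright without moving it, because the reported tool height read about 34 mm low.

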